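Drag the slotted spacer along the rail into the hooked corner

ROBOT

A 6-joint arm with a two-finger parallel gripper is mounted at the origin on a cart in front of the work surface, level with it; the furniture and walls round the work are solid. World frame = base frame: x ahead of the robot, y to its left, z up, the work surface at z = 0. Lengths are in m, angles in degrees, forces in N, time in s.
With the tool pointing down it reaches from about 0.35 to 0.875 m from the base axis. Payload 4.2 kg.
Tool frame: the origin (TCP) lies midway between the tips of the shut fingers; the grasp point (between the pads) lies 19 mm behind it; z points along the fingers, y is the line along which they close (so a half turn about z gives the same grasp; the last joint's range is limited). The gripper opens to 87 mm and grips with 3 to 60 N. Pads are 19 mm wide; open, the fingers measure 117 mm over their backs; the gripper's body (75 mm by 190 mm) begins 51 mm behind the grasp point.
Start: joints at [78.873, 22.042, 0.453, 0, -68.411, -14.817], TCP at [0.273, 0.562, 0.223] pointing down, gripper open.
Joint ranges: [-179.83, 179.83], [-69.29, 118.12], [-61.27, 80.66], [-181.25, 117.63], [-171.15, -9.14], [-177.46, 177.46]. Speed limits (degrees/s): [159.86, 159.86, 180, 180, 180, 180].

INTERFACE

Orientations are given as a 3x3 rotation matrix whose columns are the frame's x, y, z axes.
In Python, from station import sense, capture, camera_params, finish_job gives the robot as it stands.
- The arm moves only by the tool drive_tool, never from a script. Its argument "rows" is a list of rows, each an object of numbers: "tx", "ty", "tz": the shift along the tool's x, y, z in cm; "ax", "ay", "az": the turn, a rotation vector about the tool's x, y, z in rad; "claw": the finger opening in cm, from 0 to 8.7. In form: [{"tx": .., "ty": .., "tz": .., "ax": .., "ay": .., "az": .., "claw": ..}, ...]. A call has 1 to 10 rows; each row shifts and turns the commanded pose from where the row before left it, along the tool's axes as they then stand; what a row does not reach is not made up. A row lasts 1/12 s, in which the tool goes at most 41.7 mm and 7.16 degrees, less where a joint would pass 70% of its speed; a pose out of reach is approached as far as the arm can. A call with a gripper value outside its range is refused whole. The fingers move at their own pace and stop on an object; the grip force is fixed at half the most. Time passes only in rows, so rows that do not move let the fingers close. It gives the time, the measured TCP pose, the force, the opening and the grip force at its end, in the units of the state.
- sense(): the state, without advancing time (a new reading comes with each control period).
- capture(name): name is "side" or "top" or "wrist"; returns (picture, depth): 384x512x3 uint8, red, green, blue; 384x512 float32, m along the optical axis (not along the pixel's ray), 0 where there is no reading.
- camera_params(name): a dict with "intrinsics" (3x3 intrinsics, pixels), "R" (3x3) and "t" (3): a world point X has camera coordinates R X + t; the wrist camera has in their place "tool_from_camera" (4x4, takes a point from camera to tool coordinates, whose origin is the TCP and whose axes are the flange's). Camera axes: x right, y down, z forward; pixel columns grow to the right and rows downward; lengths in m; the calibration is good to about 2 mm. A picture is of the moment at which its call begins: read the wrist's pose just before it. camera_params takes no time and is no camera call.
- finish_job(): hands the job in; it is judged then, once.
The state is a dict: "time_s": time; "joints": joint angles; "joint_velocities": joint speeds; "effort": joint torques, N m; "tcp_pos": TCP position; "ee_rot": TCP orientation; "wrist_force": force on the tool from outside, world axes, zero at the start; "moment": the same for the moment, N m; "gripper_width": opening from 0.0 (shut) to 1.0 (fully open); "gripper_force": force on a finger pad.
Only numpy, scipy, OpenCV 4.12 (cv2) and the standard library are available. Lean on these libraries where they do the work, as an engineer would, in place of code of your own. Each camera call takes 0.05 s, during which the arm holds its last target. There are 200 camera calls.

TASK

Load the slotted steel spacer into the assembly fixture: with the fingertips push it back until its back edge lies flat against the rail, then, keeping it against the rail, drag it along the rail into the hooked corner until it sits fully home against the rail and the end stop. Only push and slide it on the board, never lift or tip it; leave the solid spacer and the other things where they are, and finish clear of everything.

Things in the scene. Friction and masses are not known exactly. Their poses are not given: they have to be found in the camera images.
- fixture: Fixture fixed to the desk: plywood board 200 (x) x 360 (y) x 10 mm with aluminium rail, end stop and hook. Origin: centre of the board's underside; z up, x towards the rail (away from the robot), y along the rail to the hooked corner (robot's left); turned up to 0.2 rad. Rail along the whole far edge: face at x = +80 mm, top 30 mm above the desk.
- corner (a point): Corner of the pocket on the board's top, fixture x = +80, y = +160 mm, axes as the fixture's: rail face and end stop face (normal to y) meet here. The stop reaches from the rail 68 mm out (-x), top 30 mm above the desk. A slotted spacer fully home has its origin 25 mm from here in -x and 40 mm in -y, not turned.
- hook (a point): Tip of the hook on the stop's outer end, on the board's top at fixture x = +26, y = +145 mm, axes as the fixture's. The hook reaches 15 mm from the stop towards -y, is 14 mm thick, top 22 mm above the desk; its inner face is 54 mm from the rail (4 mm more than the spacer's 50), so the spacer's leading leg slides in along the rail.
- slotted_spacer: Loose U-shaped steel spacer 50 (x) x 80 (y) x 16 mm, 0.1-0.2 kg, on the board. Origin: centre of underside. Slot 32 mm wide (y = -16 to 16), cut right through, open on the near side (-x), end wall at x = +3 mm; legs 24 mm wide. Straight back edge x = +25 mm goes to the rail. Starts 75-95 mm short of it, turned up to 0.3 rad against the fixture, at one of 2 places 120 mm apart.
- solid_spacer: Loose steel block without slot, 40 (x) x 60 (y) x 16 mm, on the same board; origin at the centre of its underside. Not to be moved.
- eraser: Loose eraser 34 x 44 x 12 mm on the near left part of the board; origin at the centre of its underside. Not to be moved.
- screw_tin: Loose round tin, 64 mm across, 24 mm high, on the desk left of the board; origin at the centre of its underside. Not to be moved.
- wax_stick: Loose upright capped stick, 24 mm across, 70 mm high, on the desk to the right; origin at the centre of its underside. Not to be moved.
- tape_roll: Loose roll of tape, 92 mm across, 46 mm high, on the desk to the right; origin at the centre of its underside. Not to be moved.

How it is judged:
By the outcome, as a careful person would: the job done as asked, in the order asked, and still so for the second after the job is handed in, with the robot touching nothing.
It also fails if it takes over 46 s, if anything falls off the work surface, if the arm or the gripper's body presses on something with over 40 N, if the wrist force passes 120 N, or if a joint passes its speed limit or range.

## Working session

There is one attempt and no reset: what is moved stays moved. The work goes in short steps, Python scripts to look and compute and a tool call to move; the robot and the scene stay as the last step left them, time stands still between calls to the robot, and variables do not carry over. Pictures are saved under pics/ and viewed, at most 13 in all, crops included, and the job is handed in when it is done.

Besides the shell and the picture viewer there is one more tool, called as name(argument=value, ...), one argument or row to a line, values as JSON. drive_tool: Moves the arm, as the interface text tells. Its arguments: {"type":"object","properties":{"rows":{"type":"array"}},"required":["rows"]}

```bash
mkdir -p pics; python3 - <<'E'
from station import *
import cv2,numpy as np
s=sense();print(s)
for n in("top","side"):
    p,d=capture(n);cv2.imwrite(f"pics/{n}0.png",p[:,:,::-1]);np.savez(f"pics/{n}0.npz",p=p,d=d)
    print(n,camera_params(n))
E
```

```text
{'time_s': 0.0, 'joints': array([ 7.88732655e+01,  2.20906695e+01,  3.80886408e-01, -2.75585454e-02,
       -6.84117448e+01, -1.48164100e+01]), 'joint_velocities': array([-0.0162077 ,  0.07047298, -0.02712633,  0.04045643, -0.03296168,
        0.06066167]), 'effort': array([ 4.60262220e-05, -3.90664494e+01,  1.87407947e+01,  4.21983361e+00,
        1.10104261e-02, -1.94015411e-04]), 'tcp_pos': array([0.27315336, 0.56148825, 0.22147184]), 'ee_rot': array([[ 8.99151010e-01, -4.37637683e-01, -8.48154092e-04],
       [-4.37638491e-01, -8.99148804e-01, -1.99484124e-03],
       [ 1.10400959e-04,  2.16484839e-03, -9.99997651e-01]]), 'wrist_force': array([-0.2364929 ,  0.23476269,  0.77957512]), 'moment': array([0.00244031, 0.04460994, 0.0260934 ]), 'gripper_force': 0.0, 'gripper_width': 1.0000932913293106}
top {'intrinsics': array([[447.87350273,   0.        , 254.39420896],
       [  0.        , 447.87350273, 190.97359029],
       [  0.        ,   0.        ,   1.        ]]), 'R': array([[ 0.00280403, -0.99999474,  0.00162959],
       [-0.9870893 , -0.00302881, -0.16014228],
       [ 0.16014637, -0.00115951, -0.9870926 ]]), 't': array([-0.00923339,  0.53156209,  1.24756364])}
side {'intrinsics': array([[409.24646865,   0.        , 254.03302605],
       [  0.        , 409.24646865, 196.53287798],
       [  0.        ,   0.        ,   1.        ]]), 'R': array([[-0.98029818, -0.19709919, -0.01293767],
       [-0.1035386 ,  0.56853293, -0.81611891],
       [ 0.16821187, -0.79870033, -0.57773917]]), 't': array([0.53997977, 0.10648824, 1.34955933])}
```

View pics/top0.png

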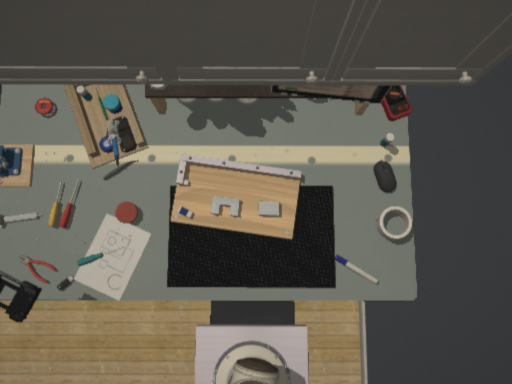

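The top view shows the board around (237,198), with the rail along its far edge and the stop and hook at top left (182,172). The slotted spacer is at (226,206), the solid one at (269,209) and the eraser at (185,212).

```bash
python3 - <<'E'
import cv2,numpy as np
p=cv2.imread("pics/top0.png")[145:245,160:310]
cv2.imwrite("pics/top0c.png",cv2.resize(p,None,fx=5,fy=5,interpolation=cv2.INTER_CUBIC))
E
```

```text
(no output)
```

View pics/top0c.png

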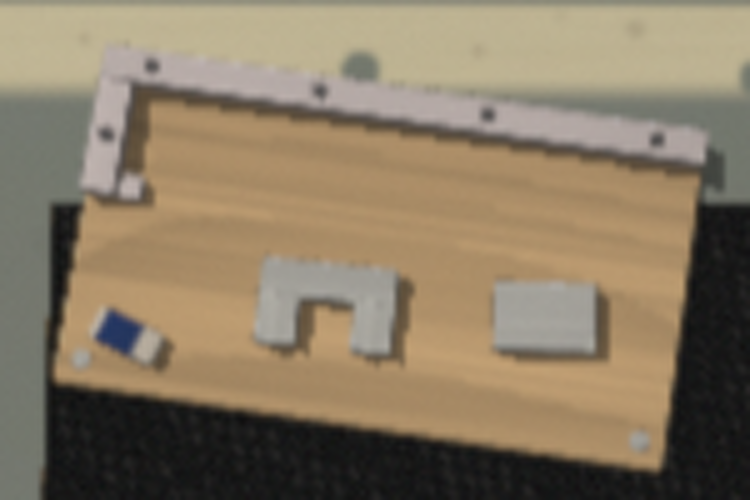

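View pics/side0.png

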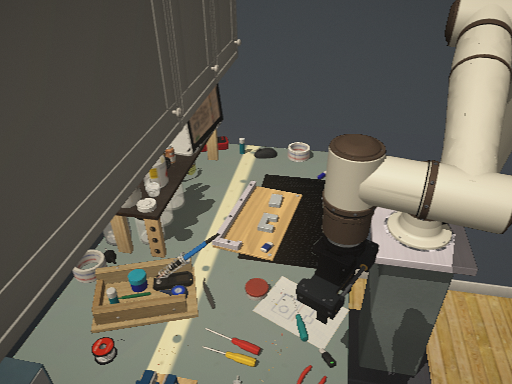

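The crop shows the slotted spacer with its corners near (265,257), (398,268), (388,355) and (254,343). The hook tip is at about (133,188), and the rail's front edge runs from (130,85) to (703,165). The side view shows the gripper over the left of the desk, away from the board.

```bash
cat >h.py <<'E'
import numpy as np,cv2
from station import *
def ray(K,Rcw,c,uv,z):
    d=Rcw@np.linalg.solve(K,[uv[0],uv[1],1.]);return c+d*(z-c[2])/d[2]
def top(uv,z):
    P=camera_params("top");return ray(P["intrinsics"],P["R"].T,-P["R"].T@P["t"],uv,z)
def wrist(uv,z,s):
    P=camera_params("wrist");T=P["tool_from_camera"];R=s["ee_rot"]
    return ray(P["intrinsics"],R@T[:3,:3],s["tcp_pos"]+R@T[:3,3],uv,z)
E
python3 - <<'E'
from h import *
f=lambda u,v,z:top((160+(u+.5)/5-.5,145+(v+.5)/5-.5),z)
for n,u,v,z in[("bNL",53,382,.01),("bNR",662,470,.01),("railL",130,85,.03),("railR",703,165,.03),("sBL",265,257,.026),("sBR",398,268,.026),("sNR",388,355,.026),("sNL",254,343,.026),("soBL",493,282,.026),("soNL",494,350,.026),("er",128,335,.022),("hook",142,195,.022)]:print(n,f(u,v,z).round(4))
print(camera_params("wrist"))
E
```

```text
bNL [0.4473 0.2381 0.01  ]
bNR [ 0.3971 -0.1174  0.01  ]
railL [0.6206 0.1949 0.03  ]
railR [ 0.5737 -0.1416  0.03  ]
sBL [0.5191 0.114  0.026 ]
sBR [0.5129 0.0365 0.026 ]
sNR [0.462  0.0419 0.026 ]
sNL [0.4687 0.1195 0.026 ]
soBL [ 0.5048 -0.0188  0.026 ]
soNL [ 0.4651 -0.0195  0.026 ]
er [0.4736 0.1932 0.022 ]
hook [0.5563 0.1873 0.022 ]
{'intrinsics': array([[331.30649268,   0.        , 253.28082985],
       [  0.        , 331.30649268, 189.09543794],
       [  0.        ,   0.        ,   1.        ]]), 'tool_from_camera': array([[-4.64906902e-04, -9.57328496e-01, -2.89001616e-01,
         7.90336830e-02],
       [ 9.99999784e-01, -5.79560155e-04,  3.11149301e-04,
        -1.10399617e-03],
       [-4.65365914e-04, -2.89001409e-01,  9.57328559e-01,
        -1.62925020e-01],
       [ 0.00000000e+00,  0.00000000e+00,  0.00000000e+00,
         1.00000000e+00]])}
```

drive_tool(
  rows=[
    {"az":-0.105},
    {"az":-0.105},
    {"az":-0.105},
    {"tx":1.8,"ty":2.66},
    {"tx":1.8,"ty":2.66},
    {"tx":1.8,"ty":2.66},
    {"tx":1.8,"ty":2.66},
    {"tx":1.8,"ty":2.66},
    {"tx":1.8,"ty":2.66},
    {"tx":1.8,"ty":2.66},
  ],
)

```text
invalid input at $.rows[0]: expected keys tx, ty, tz, ax, ay, az, claw
```

drive_tool(
  rows=[
    {"tx":1.8,"ty":2.66,"claw":4.1},
    {"tx":1.8,"ty":2.66,"claw":4.1},
    {"tx":1.8,"ty":2.66,"claw":4.1},
    {"tx":1.8,"ty":2.66,"claw":4.1},
    {"tx":1.8,"ty":2.66,"claw":4.1},
    {"tx":1.8,"ty":2.66,"claw":4.1},
    {"tx":1.8,"ty":2.66,"claw":4.1},
    {"tx":1.8,"ty":2.66,"claw":4.1},
    {"claw":4.1},
    {"claw":4.1},
  ],
)

```text
invalid input at $.rows[0]: expected keys tx, ty, tz, ax, ay, az, claw
```

```bash
python3 - <<'E'
from h import *
import pickle
s=sense();p,d=capture("wrist");pickle.dump((s,p,d),open("pics/w1.pkl","wb"))
cv2.imwrite("pics/w1.png",cv2.resize(p[:,:,::-1],None,fx=1.5,fy=1.5))
print(s["tcp_pos"],s["ee_rot"].round(4),s["wrist_force"],s["gripper_width"])
E
```

```text
[0.27316012 0.56154819 0.2215711 ] [[ 8.992e-01 -4.376e-01 -8.000e-04]
 [-4.376e-01 -8.992e-01 -1.800e-03]
 [ 1.000e-04  2.000e-03 -1.000e+00]] [ 0.09465269 -0.11955709 -0.91347541] 0.9986373353521734
```

View pics/w1.png

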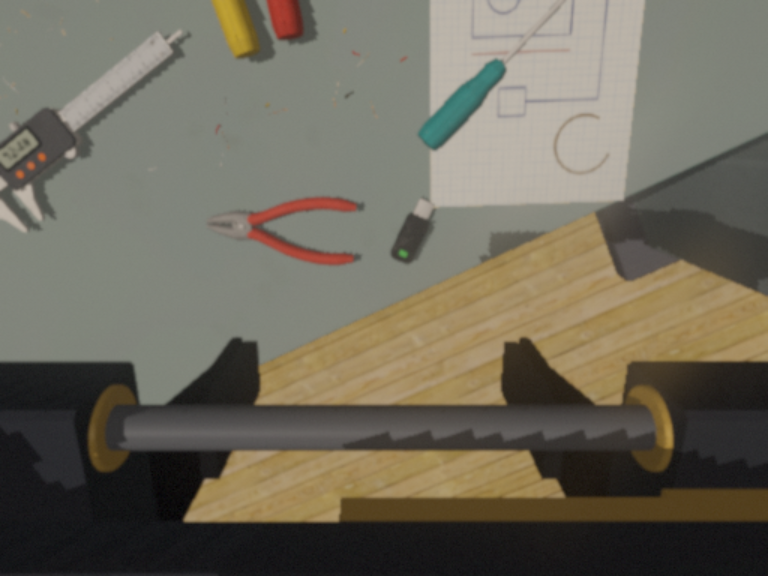

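The arm had not moved, so the wrist image shows the desk tools, with the fingertips at rows around 345 of the enlarged picture. I'll send the moves again with all keys.

drive_tool(
  rows=[
    {"tx":0,"ty":0,"tz":0,"ax":0,"ay":0,"az":-0.105,"claw":8.7},
    {"tx":0,"ty":0,"tz":0,"ax":0,"ay":0,"az":-0.105,"claw":8.7},
    {"tx":0,"ty":0,"tz":0,"ax":0,"ay":0,"az":-0.105,"claw":8.7},
    {"tx":1.8,"ty":2.66,"tz":0,"ax":0,"ay":0,"az":0,"claw":4.1},
    {"tx":1.8,"ty":2.66,"tz":0,"ax":0,"ay":0,"az":0,"claw":4.1},
    {"tx":1.8,"ty":2.66,"tz":0,"ax":0,"ay":0,"az":0,"claw":4.1},
    {"tx":1.8,"ty":2.66,"tz":0,"ax":0,"ay":0,"az":0,"claw":4.1},
    {"tx":1.8,"ty":2.66,"tz":0,"ax":0,"ay":0,"az":0,"claw":4.1},
    {"tx":1.8,"ty":2.66,"tz":0,"ax":0,"ay":0,"az":0,"claw":4.1},
    {"tx":1.8,"ty":2.66,"tz":0,"ax":0,"ay":0,"az":0,"claw":4.1},
  ],
)

```text
time_s: 0.98
tcp_pos: [0.3729, 0.3586, 0.2224]
ee_rot: [[0.991, -0.137, -0.0], [-0.137, -0.991, -0.0], [-0.0, 0.0, -1.0]]
wrist_force: [-0.3, 0.2, 0.6]
gripper_width: 0.558
gripper_force: 0.0
```

drive_tool(
  rows=[
    {"tx":1.8,"ty":2.66,"tz":0,"ax":0,"ay":0,"az":0,"claw":4.1},
    {"tx":1.8,"ty":2.66,"tz":0,"ax":0,"ay":0,"az":0,"claw":4.1},
    {"tx":1.8,"ty":2.66,"tz":0,"ax":0,"ay":0,"az":0,"claw":4.1},
    {"tx":1.8,"ty":2.66,"tz":0,"ax":0,"ay":0,"az":0,"claw":4.1},
    {"tx":1.8,"ty":2.66,"tz":0,"ax":0,"ay":0,"az":0,"claw":4.1},
    {"tx":1.8,"ty":2.66,"tz":0,"ax":0,"ay":0,"az":0,"claw":4.1},
    {"tx":1.8,"ty":2.66,"tz":0,"ax":0,"ay":0,"az":0,"claw":4.1},
    {"tx":1.8,"ty":2.66,"tz":0,"ax":0,"ay":0,"az":0,"claw":4.1},
    {"tx":1.8,"ty":2.66,"tz":0,"ax":0,"ay":0,"az":0,"claw":4.1},
    {"tx":0,"ty":0,"tz":0,"ax":0,"ay":0,"az":0,"claw":4.1},
  ],
)

```text
time_s: 1.82
tcp_pos: [0.5014, 0.0971, 0.2222]
ee_rot: [[0.99, -0.143, -0.001], [-0.143, -0.99, -0.001], [-0.0, 0.001, -1.0]]
wrist_force: [0.1, 0.7, -0.0]
gripper_width: 0.472
gripper_force: 0.0
```

drive_tool(
  rows=[
    {"tx":0,"ty":0,"tz":0,"ax":0,"ay":0,"az":0,"claw":4.1},
    {"tx":0,"ty":0,"tz":0,"ax":0,"ay":0,"az":0,"claw":4.1},
  ],
)

```text
time_s: 1.98
tcp_pos: [0.5, 0.1008, 0.2223]
ee_rot: [[0.99, -0.138, -0.001], [-0.138, -0.99, -0.0], [-0.001, 0.0, -1.0]]
wrist_force: [0.8, -0.6, -0.4]
gripper_width: 0.474
gripper_force: 0.0
```

```bash
python3 - <<'E'
from h import *
import pickle
s=sense();p,d=capture("wrist");pickle.dump((s,p,d),open("pics/w1.pkl","wb"))
cv2.imwrite("pics/w2.png",cv2.resize(p[:,:,::-1],None,fx=1.5,fy=1.5))
print(s["tcp_pos"],s["ee_rot"].round(4),s["wrist_force"],s["gripper_width"])
E
```

```text
[0.49998307 0.10079885 0.22228132] [[ 9.904e-01 -1.380e-01 -6.000e-04]
 [-1.380e-01 -9.904e-01 -0.000e+00]
 [-6.000e-04  1.000e-04 -1.000e+00]] [ 0.75378763 -0.60137248 -0.42043832] 0.4738880793698486
```

View pics/w2.png

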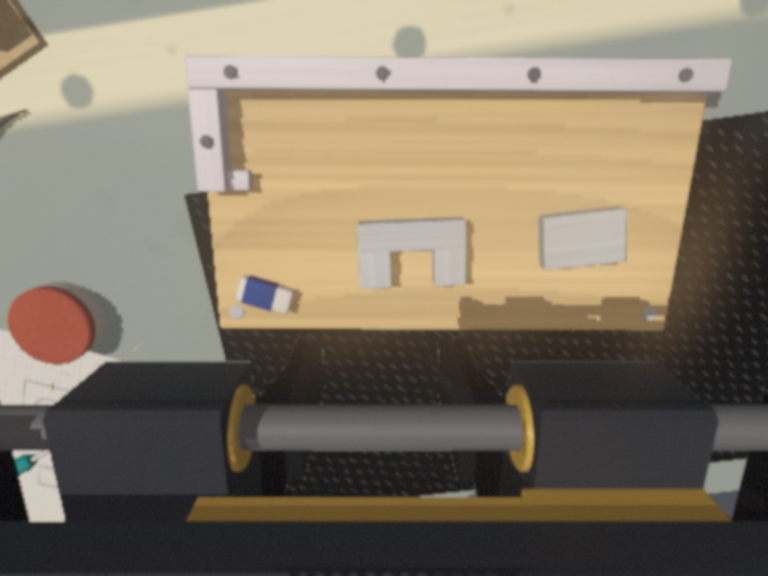

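The wrist view is clear. The spacer is at (358-467, 218-287) in the 1.5x picture, the rail's front top edge at row ~90, the hook at (240,180) and the solid spacer at (583,238). I'll measure from it.

```bash
cat >>h.py <<'E'
def measure(s,p):
    hsv=cv2.cvtColor(p,cv2.COLOR_RGB2HSV);m=((hsv[...,1]<45)&(hsv[...,2]>110)).astype(np.uint8)
    out={}
    n,l,st,c=cv2.connectedComponentsWithStats(m)
    for i in range(1,n):
        x,y,w,h,a=st[i]
        if 600<a<6000 and y>62 and y+h<215 and x>140 and x+w<460:
            ct=cv2.findContours((l==i).astype(np.uint8),0,2)[0][0]
            b=cv2.boxPoints(cv2.minAreaRect(ct));out[(x,y,w,h,a)]=[wrist(q,.026,s).round(4) for q in b]
    # rail front top edge: strongest vertical change in rows 50..72
    sat=cv2.GaussianBlur(hsv[...,1].astype(float),(3,3),0);pts=[]
    for u in range(170,470,5):
        g=np.diff(sat[50:75,u]);k=g.argmax();
        if g[k]>10 and 0<k<len(g)-1: 
            o=(g[k-1]-g[k+1])/(2*(g[k-1]-2*g[k]+g[k+1])); pts.append(wrist((u,50.5+k+o),.03,s)[:2])
    pts=np.array(pts);vx,vy,x0,y0=cv2.fitLine(pts.astype(np.float32),cv2.DIST_HUBER,0,.001,.001).ravel()
    if vy<0:vx,vy=-vx,-vy
    fx=np.array([vy,-vx]);res=(pts-[x0,y0])@fx
    return out,np.array([x0,y0]),np.array([vx,vy]),fx,np.median(abs(res))
E
python3 - <<'E'
from h import *
import pickle
s,p,d=pickle.load(open("pics/w1.pkl","rb"))
o,r0,fy,fx,e=measure(s,p)
print("rail",r0,fy,fx,e,np.degrees(np.arctan2(-fy[0],fy[1])))
for k,b in o.items():
    print(k)
    for q in b:print(q,"dist rail",((r0-q[:2])@fx).round(4),"along",((q[:2]-r0)@fy).round(4))
# stop/hook clicks
for n,u,v,z in[("stopinner top back",222,95,.03),("stopinner",225,180,.03),("hook tip in",250,171,.022),("hook tip out",250,189,.022)]:
    q=wrist(((u+.5)/1.5-.5,(v+.5)/1.5-.5),z,s);print(n,q.round(4),((r0-q[:2])@fx).round(4),((q[:2]-r0)@fy).round(4))
T=s["ee_rot"];print("tool along",(s["tcp_pos"][:2]-r0)@fy,(r0-s["tcp_pos"][:2])@fx)
E
```

```text
rail [0.59649116 0.02329587] [0.14404376 0.98957133] [ 0.98957133 -0.14404376] 5.513135366099083e-05 -8.281909
(np.int32(360), np.int32(139), np.int32(58), np.int32(41), np.int32(2036))
[ 0.5064 -0.0132  0.026 ] dist rail 0.0839 along -0.0491
[ 0.5044 -0.0772  0.026 ] dist rail 0.0767 along -0.1127
[ 0.4633 -0.0816  0.026 ] dist rail 0.1167 along -0.123
[ 0.4651 -0.0155  0.026 ] dist rail 0.1244 along -0.0573
(np.int32(238), np.int32(146), np.int32(73), np.int32(46), np.int32(2476))
[0.5209 0.116  0.026 ] dist rail 0.0882 along 0.0808
[0.512  0.0378 0.026 ] dist rail 0.0857 along 0.0022
[0.4614 0.0411 0.026 ] dist rail 0.1362 along -0.0018
[0.4706 0.1224 0.026 ] dist rail 0.1389 along 0.0799
stopinner top back [0.6179 0.1923 0.03  ] 0.0031 0.1703
stopinner [0.563  0.2031 0.03  ] 0.0591 0.1731
hook tip in [0.5663 0.1865 0.022 ] 0.0534 0.1571
hook tip out [0.5539 0.1892 0.022 ] 0.0661 0.158
tool along 0.06279333312358404 0.10666545704779008
```

drive_tool(
  rows=[
    {"tx":-1.25,"ty":0.57,"tz":2.5,"ax":0,"ay":0,"az":0.006,"claw":4.1},
    {"tx":-1.25,"ty":0.57,"tz":2.5,"ax":0,"ay":0,"az":0,"claw":4.1},
    {"tx":-1.25,"ty":0.57,"tz":2.5,"ax":0,"ay":0,"az":0,"claw":4.1},
    {"tx":-1.25,"ty":0.57,"tz":2.5,"ax":0,"ay":0,"az":0,"claw":4.1},
    {"tx":0,"ty":0,"tz":2.5,"ax":0,"ay":0,"az":0,"claw":4.1},
    {"tx":0,"ty":0,"tz":2.5,"ax":0,"ay":0,"az":0,"claw":4.1},
    {"tx":0,"ty":0,"tz":2.0,"ax":0,"ay":0,"az":0,"claw":4.1},
    {"tx":0,"ty":0,"tz":1.0,"ax":0,"ay":0,"az":0,"claw":4.1},
    {"tx":0,"ty":0,"tz":0,"ax":0,"ay":0,"az":0,"claw":4.1},
    {"tx":0,"ty":0,"tz":0,"ax":0,"ay":0,"az":0,"claw":4.1},
  ],
)

```text
time_s: 2.87
tcp_pos: [0.4473, 0.0863, 0.0425]
ee_rot: [[0.99, -0.141, -0.001], [-0.141, -0.99, -0.001], [-0.001, 0.001, -1.0]]
wrist_force: [0.9, 0.9, 1.0]
gripper_width: 0.471
gripper_force: 0.0
```

```bash
cat >>h.py <<'E'
R0=np.array([0.59649116,0.02329587]);FY=np.array([0.14404376,0.98957133]);FX=np.array([FY[1],-FY[0]])
def st():
    s=sense();q=s["tcp_pos"];f=s["wrist_force"][:2]
    print("t%.2f dist %.4f along %.4f z %.4f yaw %.2f | Fx %.1f Fy %.1f Fz %.1f w %.3f"%(s["time_s"],(R0-q[:2])@FX,(q[:2]-R0)@FY,q[2],np.degrees(np.arctan2(s["ee_rot"][1,0],s["ee_rot"][0,0])),f@FX,f@FY,s["wrist_force"][2],s["gripper_width"]))
    return s
def snap(n):
    s=st();p,d=capture("wrist");cv2.imwrite(f"pics/{n}.png",cv2.resize(p[:,:,::-1],None,fx=1.5,fy=1.5));return s,p
E
python3 -c "
from h import *
snap('w3')"
```

```text
t2.87 dist 0.1567 along 0.0408 z 0.0425 yaw -8.12 | Fx 0.7 Fy 1.0 Fz 1.0 w 0.471
```

View pics/w3.png

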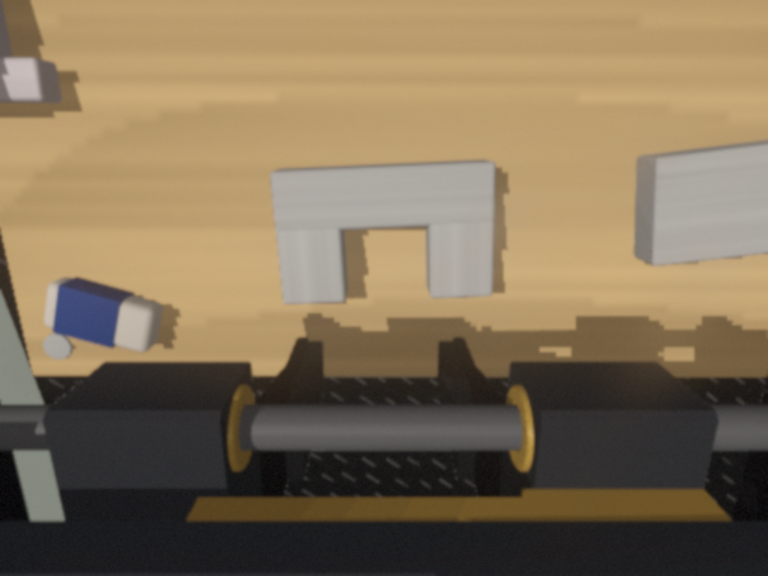

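The fingertips, at columns ~310 and ~455, line up with the legs at 285-345 and 428-492. I'll go down and push.

drive_tool(
  rows=[
    {"tx":0,"ty":0,"tz":1.3,"ax":0,"ay":0,"az":0.003,"claw":4.1},
    {"tx":0,"ty":0,"tz":1.3,"ax":0,"ay":0,"az":0,"claw":4.1},
    {"tx":0,"ty":0,"tz":0,"ax":0,"ay":0,"az":0,"claw":4.1},
    {"tx":0.5,"ty":0,"tz":0,"ax":0,"ay":0,"az":0,"claw":4.1},
    {"tx":0.3,"ty":0,"tz":0,"ax":0,"ay":0,"az":0,"claw":4.1},
    {"tx":0.3,"ty":0,"tz":0,"ax":0,"ay":0,"az":0,"claw":4.1},
    {"tx":0.4,"ty":0,"tz":0,"ax":0,"ay":0,"az":0,"claw":4.1},
    {"tx":0.5,"ty":0,"tz":0,"ax":0,"ay":0,"az":0,"claw":4.1},
    {"tx":0.5,"ty":0,"tz":0,"ax":0,"ay":0,"az":0,"claw":4.1},
    {"tx":0.5,"ty":0,"tz":0,"ax":0,"ay":0,"az":0,"claw":4.1},
  ],
)

```text
time_s: 3.75
tcp_pos: [0.4774, 0.0807, 0.0167]
ee_rot: [[0.989, -0.147, -0.0], [-0.147, -0.989, -0.0], [-0.0, 0.0, -1.0]]
wrist_force: [-2.8, 1.0, 2.6]
gripper_width: 0.472
gripper_force: 1.5
```

```bash
python3 -c "
from h import *
snap('w4')"
```

```text
t3.75 dist 0.1261 along 0.0397 z 0.0167 yaw -8.42 | Fx -2.9 Fy 0.5 Fz 2.6 w 0.472
```

View pics/w4.png

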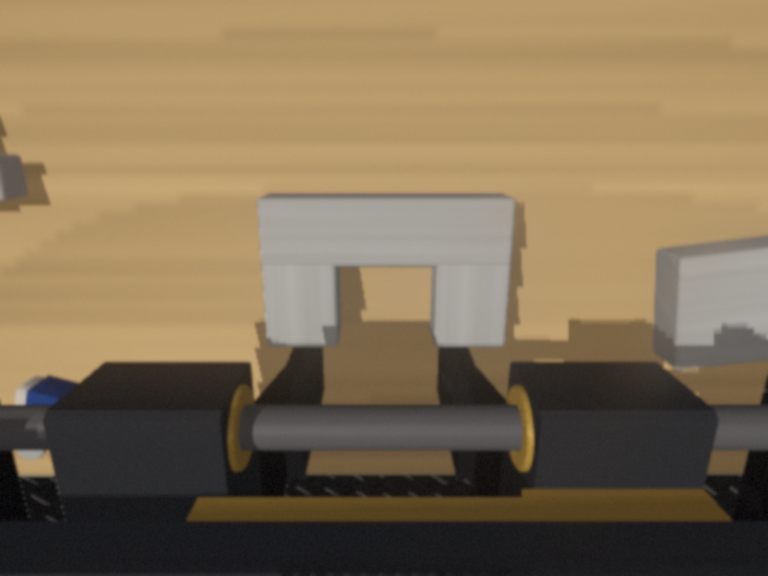

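The spacer is square on both fingertips and moving. I'll keep pushing.

drive_tool(
  rows=[
    {"tx":0.6,"ty":0,"tz":0,"ax":0,"ay":0,"az":0,"claw":4.1},
    {"tx":0.6,"ty":0,"tz":0,"ax":0,"ay":0,"az":0,"claw":4.1},
    {"tx":0.6,"ty":0,"tz":0,"ax":0,"ay":0,"az":0,"claw":4.1},
    {"tx":0.6,"ty":0,"tz":0,"ax":0,"ay":0,"az":0,"claw":4.1},
    {"tx":0.6,"ty":0,"tz":0,"ax":0,"ay":0,"az":0,"claw":4.1},
    {"tx":0.6,"ty":0,"tz":0,"ax":0,"ay":0,"az":0,"claw":4.1},
    {"tx":0.6,"ty":0,"tz":0,"ax":0,"ay":0,"az":0,"claw":4.1},
    {"tx":0.6,"ty":0,"tz":0,"ax":0,"ay":0,"az":0,"claw":4.1},
    {"tx":0.6,"ty":0,"tz":0,"ax":0,"ay":0,"az":0,"claw":4.1},
    {"tx":0.3,"ty":0,"tz":0,"ax":0,"ay":0,"az":0,"claw":4.1},
  ],
)

```text
time_s: 4.63
tcp_pos: [0.5349, 0.0727, 0.0165]
ee_rot: [[0.989, -0.146, 0.001], [-0.146, -0.989, 0.0], [0.001, -0.001, -1.0]]
wrist_force: [-0.2, 0.5, -1.6]
gripper_width: 0.471
gripper_force: 0.5
```

drive_tool(
  rows=[
    {"tx":0.2,"ty":0,"tz":0,"ax":0,"ay":0,"az":0,"claw":4.1},
    {"tx":0.1,"ty":0,"tz":0,"ax":0,"ay":0,"az":0,"claw":4.1},
    {"tx":0.1,"ty":0,"tz":0,"ax":0,"ay":0,"az":0,"claw":4.1},
  ],
)

```text
time_s: 4.88
tcp_pos: [0.5374, 0.0721, 0.0165]
ee_rot: [[0.989, -0.146, -0.0], [-0.146, -0.989, -0.0], [-0.0, 0.0, -1.0]]
wrist_force: [-1.3, 0.3, -0.2]
gripper_width: 0.474
gripper_force: 0.7
```

```bash
python3 -c "
from h import *
st()"
```

```text
t4.88 dist 0.0655 along 0.0397 z 0.0165 yaw -8.41 | Fx -1.3 Fy 0.1 Fz -0.2 w 0.474
```

drive_tool(
  rows=[
    {"tx":0.1,"ty":0,"tz":0,"ax":0,"ay":0,"az":0,"claw":4.1},
    {"tx":0.1,"ty":0,"tz":0,"ax":0,"ay":0,"az":0,"claw":4.1},
    {"tx":0.1,"ty":0,"tz":0,"ax":0,"ay":0,"az":0,"claw":4.1},
  ],
)

```text
time_s: 5.13
tcp_pos: [0.5405, 0.0717, 0.0165]
ee_rot: [[0.989, -0.146, 0.0], [-0.146, -0.989, -0.0], [0.0, 0.0, -1.0]]
wrist_force: [-0.7, 0.2, -0.1]
gripper_width: 0.473
gripper_force: 0.5
```

drive_tool(
  rows=[
    {"tx":0.1,"ty":0,"tz":0,"ax":0,"ay":0,"az":0,"claw":4.1},
    {"tx":0.1,"ty":0,"tz":0,"ax":0,"ay":0,"az":0,"claw":4.1},
  ],
)

```text
time_s: 5.3
tcp_pos: [0.5425, 0.0714, 0.0165]
ee_rot: [[0.989, -0.146, 0.0], [-0.146, -0.989, 0.0], [0.0, -0.0, -1.0]]
wrist_force: [-0.7, -0.3, 0.0]
gripper_width: 0.473
gripper_force: 0.5
```

drive_tool(
  rows=[
    {"tx":0.1,"ty":0,"tz":0,"ax":0,"ay":0,"az":0,"claw":4.1},
  ],
)

```text
time_s: 5.38
tcp_pos: [0.5432, 0.0712, 0.0165]
ee_rot: [[0.989, -0.146, -0.001], [-0.146, -0.989, -0.0], [-0.001, 0.0, -1.0]]
wrist_force: [-4.7, 2.1, 2.1]
gripper_width: 0.472
gripper_force: 2.2
```

```bash
python3 -c "
from h import *
st()"
```

```text
t5.38 dist 0.0596 along 0.0397 z 0.0165 yaw -8.41 | Fx -4.9 Fy 1.4 Fz 2.1 w 0.472
```

drive_tool(
  rows=[
    {"tx":0.05,"ty":0,"tz":0,"ax":0,"ay":0,"az":0,"claw":4.1},
    {"tx":0.05,"ty":0,"tz":0,"ax":0,"ay":0,"az":0,"claw":4.1},
    {"tx":0,"ty":0,"tz":0,"ax":0,"ay":0,"az":0,"claw":4.1},
  ],
)

```text
time_s: 5.63
tcp_pos: [0.5432, 0.0711, 0.0165]
ee_rot: [[0.989, -0.146, -0.002], [-0.146, -0.989, -0.0], [-0.002, 0.001, -1.0]]
wrist_force: [-4.7, 2.8, 3.1]
gripper_width: 0.473
gripper_force: 2.7
```

```bash
python3 -c "
from h import *
snap('w5')"
```

```text
t5.63 dist 0.0596 along 0.0396 z 0.0165 yaw -8.41 | Fx -5.0 Fy 2.1 Fz 3.1 w 0.473
```

View pics/w5.png

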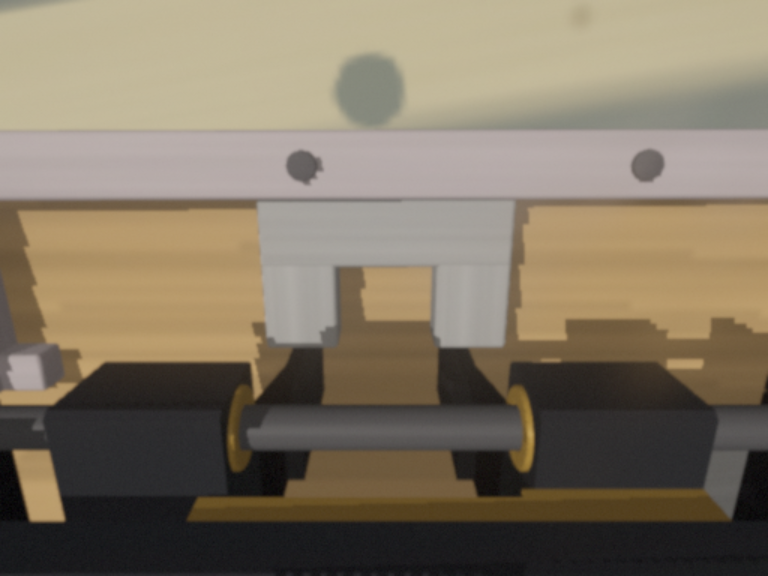

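The back edge is flat against the rail (row ~200, columns 258-515). Next I'll straddle the trailing (right) leg with a small clearance: one finger in the slot pressing its end wall towards the rail, the other pushing on the trailing end.

drive_tool(
  rows=[
    {"tx":-0.3,"ty":0,"tz":0,"ax":0,"ay":0,"az":-0.002,"claw":4.1},
    {"tx":-0.3,"ty":0,"tz":0,"ax":0,"ay":0,"az":0,"claw":4.1},
    {"tx":0,"ty":0,"tz":-2,"ax":0,"ay":0,"az":0,"claw":2.8},
    {"tx":0,"ty":0,"tz":-2,"ax":0,"ay":0,"az":0,"claw":2.8},
    {"tx":0.95,"ty":0.95,"tz":0,"ax":0,"ay":0,"az":0,"claw":2.8},
    {"tx":0.95,"ty":0.95,"tz":0,"ax":0,"ay":0,"az":0,"claw":2.8},
    {"tx":0.95,"ty":0.95,"tz":0,"ax":0,"ay":0,"az":0,"claw":2.8},
    {"tx":0,"ty":0,"tz":0,"ax":0,"ay":0,"az":0,"claw":2.8},
    {"tx":0,"ty":0,"tz":0,"ax":0,"ay":0,"az":0,"claw":2.8},
  ],
)

```text
time_s: 6.43
tcp_pos: [0.5626, 0.0385, 0.0556]
ee_rot: [[0.989, -0.146, -0.001], [-0.146, -0.989, -0.0], [-0.001, 0.001, -1.0]]
wrist_force: [-0.2, -0.3, 0.1]
gripper_width: 0.326
gripper_force: 0.0
```

```bash
python3 -c "
from h import *
snap('w6')"
```

```text
t6.43 dist 0.0357 along 0.0102 z 0.0556 yaw -8.42 | Fx -0.2 Fy -0.3 Fz 0.1 w 0.326
```

View pics/w6.png

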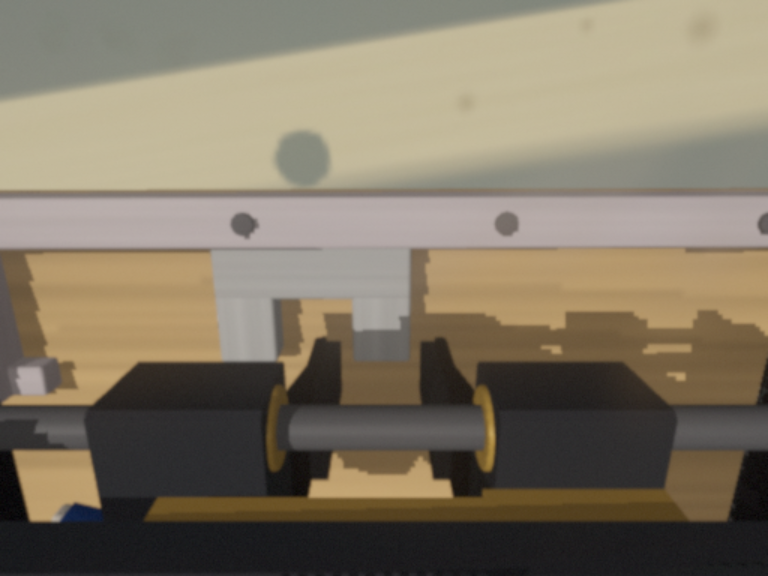

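The fingers, with pads at columns 340 and 421, straddle the trailing leg (352-410), and the spacer is still on the rail. I'll go down and look for resistance.

drive_tool(
  rows=[
    {"tx":0,"ty":0,"tz":1.3,"ax":0,"ay":0,"az":0,"claw":2.8},
    {"tx":0,"ty":0,"tz":1.3,"ax":0,"ay":0,"az":0,"claw":2.8},
    {"tx":0,"ty":0,"tz":1.3,"ax":0,"ay":0,"az":0,"claw":2.8},
    {"tx":0.2,"ty":0,"tz":0,"ax":0,"ay":0,"az":0,"claw":2.8},
    {"tx":0.1,"ty":0,"tz":0,"ax":0,"ay":0,"az":0,"claw":2.8},
    {"tx":0.1,"ty":0,"tz":0,"ax":0,"ay":0,"az":0,"claw":2.8},
  ],
)

```text
time_s: 6.98
tcp_pos: [0.5669, 0.0393, 0.0179]
ee_rot: [[0.99, -0.144, 0.0], [-0.144, -0.99, -0.0], [0.0, 0.0, -1.0]]
wrist_force: [-1.5, 0.7, -0.8]
gripper_width: 0.322
gripper_force: 1.6
```

drive_tool(
  rows=[
    {"tx":0.1,"ty":0,"tz":0,"ax":0,"ay":0,"az":0,"claw":2.8},
  ],
)

```text
time_s: 7.07
tcp_pos: [0.5669, 0.0391, 0.0178]
ee_rot: [[0.99, -0.144, -0.001], [-0.144, -0.99, 0.0], [-0.001, 0.0, -1.0]]
wrist_force: [-3.6, 3.4, 0.8]
gripper_width: 0.326
gripper_force: 2.1
```

```bash
python3 -c "
from h import *
st()"
```

```text
t7.07 dist 0.0316 along 0.0114 z 0.0178 yaw -8.30 | Fx -4.1 Fy 2.8 Fz 0.8 w 0.326
```

Contact is on the slot's end wall at 31.6 mm, as predicted. I'll slide along the rail.

drive_tool(
  rows=[
    {"tx":0,"ty":-0.2,"tz":0,"ax":0,"ay":0,"az":0,"claw":2.8},
    {"tx":0,"ty":-0.3,"tz":0,"ax":0,"ay":0,"az":0,"claw":2.8},
    {"tx":0,"ty":-0.4,"tz":0,"ax":0,"ay":0,"az":0,"claw":2.8},
    {"tx":0,"ty":-0.4,"tz":0,"ax":0,"ay":0,"az":0,"claw":2.8},
    {"tx":0,"ty":-0.4,"tz":0,"ax":0,"ay":0,"az":0,"claw":2.8},
    {"tx":0,"ty":-0.4,"tz":0,"ax":0,"ay":0,"az":0,"claw":2.8},
  ],
)

```text
time_s: 7.57
tcp_pos: [0.5697, 0.0592, 0.0178]
ee_rot: [[0.99, -0.144, -0.002], [-0.144, -0.99, -0.001], [-0.002, 0.002, -1.0]]
wrist_force: [-3.3, -4.1, 2.5]
gripper_width: 0.321
gripper_force: 2.7
```

```bash
python3 -c "
from h import *
snap('w7')"
```

```text
t7.57 dist 0.0317 along 0.0317 z 0.0178 yaw -8.30 | Fx -2.7 Fy -4.6 Fz 2.5 w 0.321
```

View pics/w7.png

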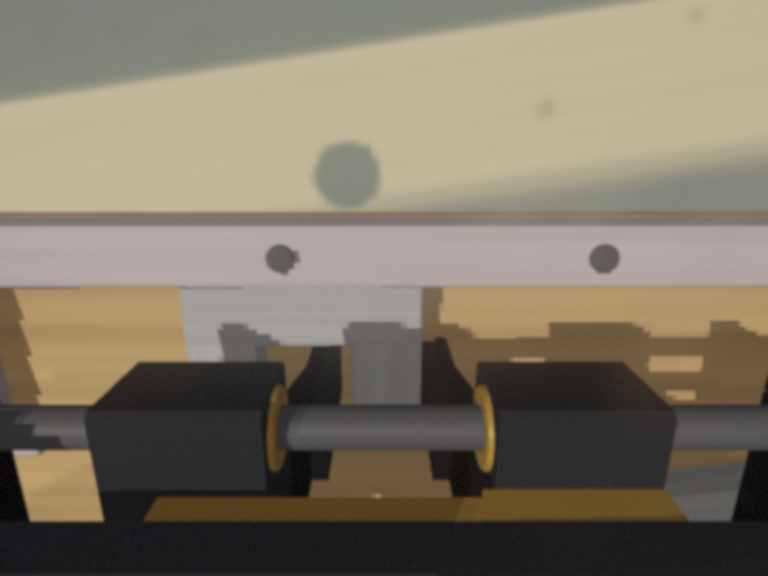

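It is sliding flush on the rail, with the right pad against the trailing end. I'll continue.

drive_tool(
  rows=[
    {"tx":0,"ty":-0.5,"tz":0,"ax":0,"ay":0,"az":0,"claw":2.8},
    {"tx":0,"ty":-0.5,"tz":0,"ax":0,"ay":0,"az":0,"claw":2.8},
    {"tx":0,"ty":-0.5,"tz":0,"ax":0,"ay":0,"az":0,"claw":2.8},
    {"tx":0,"ty":-0.5,"tz":0,"ax":0,"ay":0,"az":0,"claw":2.8},
    {"tx":0,"ty":-0.5,"tz":0,"ax":0,"ay":0,"az":0,"claw":2.8},
    {"tx":0,"ty":-0.5,"tz":0,"ax":0,"ay":0,"az":0,"claw":2.8},
    {"tx":0,"ty":-0.5,"tz":0,"ax":0,"ay":0,"az":0,"claw":2.8},
  ],
)

```text
time_s: 8.2
tcp_pos: [0.5747, 0.0938, 0.0178]
ee_rot: [[0.99, -0.144, -0.002], [-0.144, -0.99, -0.001], [-0.002, 0.002, -1.0]]
wrist_force: [-3.4, -4.3, 4.4]
gripper_width: 0.323
gripper_force: 3.3
```

drive_tool(
  rows=[
    {"tx":0,"ty":-0.5,"tz":0,"ax":0,"ay":0,"az":0,"claw":2.8},
    {"tx":0,"ty":-0.5,"tz":0,"ax":0,"ay":0,"az":0,"claw":2.8},
    {"tx":0,"ty":-0.5,"tz":0,"ax":0,"ay":0,"az":0,"claw":2.8},
    {"tx":0,"ty":-0.5,"tz":0,"ax":0,"ay":0,"az":0,"claw":2.8},
    {"tx":0,"ty":-0.4,"tz":0,"ax":0,"ay":0,"az":0,"claw":2.8},
    {"tx":0,"ty":-0.3,"tz":0,"ax":0,"ay":0,"az":0,"claw":2.8},
    {"tx":0,"ty":-0.2,"tz":0,"ax":0,"ay":0,"az":0,"claw":2.8},
  ],
)

```text
time_s: 8.78
tcp_pos: [0.5789, 0.1225, 0.0178]
ee_rot: [[0.99, -0.144, -0.002], [-0.144, -0.99, -0.002], [-0.002, 0.002, -1.0]]
wrist_force: [-3.8, -5.4, 3.1]
gripper_width: 0.326
gripper_force: 3.2
```

```bash
python3 -c "
from h import *
st()"
```

```text
t8.78 dist 0.0317 along 0.0956 z 0.0178 yaw -8.28 | Fx -3.0 Fy -5.9 Fz 3.1 w 0.326
```

drive_tool(
  rows=[
    {"tx":0,"ty":-0.2,"tz":0,"ax":0,"ay":0,"az":0,"claw":2.8},
    {"tx":0,"ty":-0.2,"tz":0,"ax":0,"ay":0,"az":0,"claw":2.8},
    {"tx":0,"ty":-0.2,"tz":0,"ax":0,"ay":0,"az":0,"claw":2.8},
    {"tx":0,"ty":-0.1,"tz":0,"ax":0,"ay":0,"az":0,"claw":2.8},
    {"tx":0,"ty":-0.1,"tz":0,"ax":0,"ay":0,"az":0,"claw":2.8},
  ],
)

```text
time_s: 9.2
tcp_pos: [0.58, 0.1302, 0.0177]
ee_rot: [[0.99, -0.144, -0.002], [-0.144, -0.99, -0.002], [-0.002, 0.002, -1.0]]
wrist_force: [-2.5, -4.7, 3.5]
gripper_width: 0.323
gripper_force: 3.3
```

drive_tool(
  rows=[
    {"tx":0,"ty":-0.1,"tz":0,"ax":0,"ay":0,"az":0,"claw":2.8},
    {"tx":0,"ty":-0.1,"tz":0,"ax":0,"ay":0,"az":0,"claw":2.8},
  ],
)

```text
time_s: 9.37
tcp_pos: [0.5803, 0.1321, 0.0178]
ee_rot: [[0.99, -0.144, -0.002], [-0.144, -0.99, -0.002], [-0.002, 0.002, -1.0]]
wrist_force: [-3.6, -5.4, 3.4]
gripper_width: 0.324
gripper_force: 3.3
```

drive_tool(
  rows=[
    {"tx":0,"ty":-0.1,"tz":0,"ax":0,"ay":0,"az":0,"claw":2.8},
  ],
)

```text
time_s: 9.45
tcp_pos: [0.5805, 0.1331, 0.0178]
ee_rot: [[0.99, -0.144, -0.002], [-0.144, -0.99, -0.002], [-0.002, 0.002, -1.0]]
wrist_force: [-3.5, -5.0, 3.6]
gripper_width: 0.322
gripper_force: 3.3
```

```bash
python3 -c "
from h import *
st()"
```

```text
t9.45 dist 0.0317 along 0.1063 z 0.0178 yaw -8.30 | Fx -2.7 Fy -5.4 Fz 3.6 w 0.322
```

Still moving freely, so I'll step until the force rises.

drive_tool(
  rows=[
    {"tx":0,"ty":-0.1,"tz":0,"ax":0,"ay":0,"az":0,"claw":2.8},
  ],
)

```text
time_s: 9.53
tcp_pos: [0.5804, 0.1333, 0.0177]
ee_rot: [[0.99, -0.144, -0.003], [-0.144, -0.99, -0.003], [-0.003, 0.003, -1.0]]
wrist_force: [-1.9, -10.6, 3.4]
gripper_width: 0.322
gripper_force: 5.6
```

drive_tool(
  rows=[
    {"tx":0,"ty":-0.1,"tz":0,"ax":0,"ay":0,"az":0,"claw":2.8},
  ],
)

```text
time_s: 9.62
tcp_pos: [0.5804, 0.1333, 0.0177]
ee_rot: [[0.99, -0.144, -0.004], [-0.144, -0.99, -0.004], [-0.003, 0.005, -1.0]]
wrist_force: [-1.5, -12.9, 4.1]
gripper_width: 0.32
gripper_force: 6.9
```

drive_tool(
  rows=[
    {"tx":0,"ty":-0.1,"tz":0,"ax":0,"ay":0,"az":0,"claw":2.8},
  ],
)

```text
time_s: 9.7
tcp_pos: [0.5804, 0.1334, 0.0176]
ee_rot: [[0.99, -0.144, -0.005], [-0.144, -0.99, -0.006], [-0.004, 0.006, -1.0]]
wrist_force: [-0.4, -16.3, 3.6]
gripper_width: 0.322
gripper_force: 8.2
```

```bash
python3 -c "
from h import *
st()"
```

```text
t9.70 dist 0.0318 along 0.1066 z 0.0176 yaw -8.28 | Fx 2.0 Fy -16.2 Fz 3.6 w 0.322
```

It's at the stop: along 106.6 mm, predicted 106.5, with Fy at -16 N. I'll reseat it against the rail, relax and back out.

drive_tool(
  rows=[
    {"tx":0.1,"ty":0.1,"tz":0,"ax":0,"ay":0,"az":0,"claw":2.8},
    {"tx":0.1,"ty":0,"tz":0,"ax":0,"ay":0,"az":0,"claw":2.8},
    {"tx":0.1,"ty":0,"tz":0,"ax":0,"ay":0,"az":0,"claw":2.8},
    {"tx":0,"ty":0,"tz":0,"ax":0,"ay":0,"az":0,"claw":2.8},
  ],
)

```text
time_s: 10.03
tcp_pos: [0.5806, 0.1332, 0.0176]
ee_rot: [[0.989, -0.145, -0.009], [-0.145, -0.989, -0.005], [-0.008, 0.006, -1.0]]
wrist_force: [-9.5, -5.4, 7.6]
gripper_width: 0.327
gripper_force: 7.8
```

```bash
python3 -c "
from h import *
st()"
```

```text
t10.03 dist 0.0316 along 0.1065 z 0.0176 yaw -8.33 | Fx -8.6 Fy -6.7 Fz 7.6 w 0.327
```

drive_tool(
  rows=[
    {"tx":0,"ty":0.1,"tz":0,"ax":0,"ay":0,"az":0,"claw":2.8},
    {"tx":-0.1,"ty":0.1,"tz":0,"ax":0,"ay":0,"az":0,"claw":2.8},
    {"tx":-0.2,"ty":0.1,"tz":0,"ax":0,"ay":0,"az":0,"claw":2.8},
    {"tx":-0.2,"ty":0,"tz":0,"ax":0,"ay":0,"az":0,"claw":2.8},
    {"tx":0,"ty":0,"tz":0,"ax":0,"ay":0,"az":0,"claw":2.8},
  ],
)

```text
time_s: 10.45
tcp_pos: [0.5797, 0.1331, 0.0177]
ee_rot: [[0.99, -0.144, 0.001], [-0.144, -0.99, -0.0], [0.001, -0.0, -1.0]]
wrist_force: [0.9, -4.3, -0.7]
gripper_width: 0.325
gripper_force: 2.0
```

```bash
python3 -c "
from h import *
st()"
```

```text
t10.45 dist 0.0325 along 0.1062 z 0.0177 yaw -8.29 | Fx 1.5 Fy -4.1 Fz -0.7 w 0.325
```

drive_tool(
  rows=[
    {"tx":0,"ty":0.1,"tz":0,"ax":0,"ay":0,"az":0,"claw":2.8},
    {"tx":0,"ty":0.1,"tz":0,"ax":0,"ay":0,"az":0,"claw":2.8},
    {"tx":-0.1,"ty":0,"tz":0,"ax":0,"ay":0,"az":0,"claw":2.8},
    {"tx":0,"ty":0,"tz":0,"ax":0,"ay":0,"az":0,"claw":2.8},
  ],
)

```text
time_s: 10.78
tcp_pos: [0.5787, 0.1321, 0.0179]
ee_rot: [[0.99, -0.144, 0.002], [-0.144, -0.99, 0.001], [0.002, -0.001, -1.0]]
wrist_force: [-0.9, 0.1, 0.3]
gripper_width: 0.319
gripper_force: 0.0
```

```bash
python3 -c "
from h import *
st()"
```

```text
t10.78 dist 0.0333 along 0.1051 z 0.0179 yaw -8.28 | Fx -0.9 Fy -0.0 Fz 0.3 w 0.319
```

Free of contact. I'll lift straight up and move back to look.

drive_tool(
  rows=[
    {"tx":0,"ty":0,"tz":-1,"ax":0,"ay":0,"az":0,"claw":2.8},
    {"tx":0,"ty":0,"tz":-2,"ax":0,"ay":0,"az":0,"claw":2.8},
    {"tx":0,"ty":0,"tz":-3,"ax":0,"ay":0,"az":0,"claw":2.8},
    {"tx":-2,"ty":0,"tz":-3,"ax":0,"ay":0,"az":0,"claw":2.8},
    {"tx":-2,"ty":0,"tz":-3,"ax":0,"ay":0,"az":0,"claw":2.8},
    {"tx":-2,"ty":0,"tz":0,"ax":0,"ay":0,"az":0,"claw":2.8},
    {"tx":0,"ty":0,"tz":0,"ax":0,"ay":0,"az":0,"claw":2.8},
    {"tx":0,"ty":0,"tz":0,"ax":0,"ay":0,"az":0,"claw":2.8},
  ],
)

```text
time_s: 11.45
tcp_pos: [0.5185, 0.1405, 0.1391]
ee_rot: [[0.99, -0.143, 0.002], [-0.143, -0.99, 0.002], [0.002, -0.002, -1.0]]
wrist_force: [0.4, 0.3, 0.0]
gripper_width: 0.324
gripper_force: 0.0
```

```bash
python3 -c "
from h import *
snap('w8')"
```

```text
t11.45 dist 0.0941 along 0.1047 z 0.1391 yaw -8.23 | Fx 0.4 Fy 0.4 Fz 0.0 w 0.324
```

View pics/w8.png

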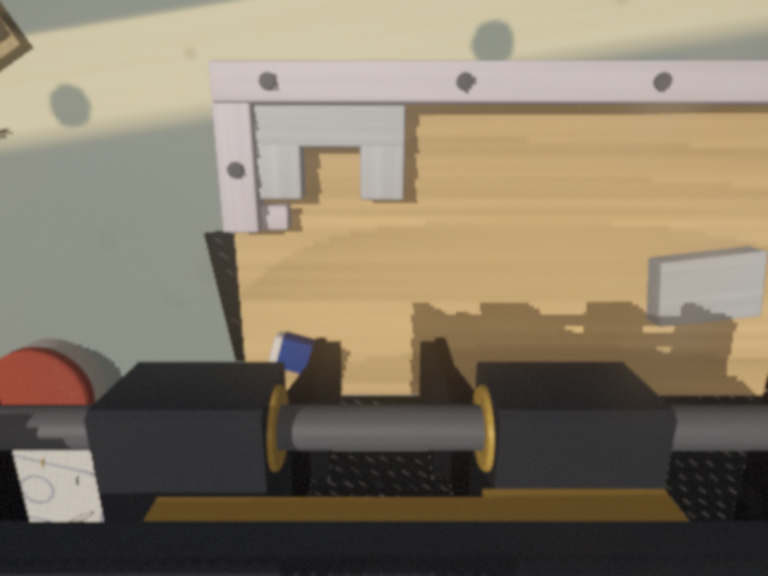

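The spacer sits in the hooked corner, flush with the rail (row 103) and the stop (column ~257). The hook is just outside its leading leg, the gripper is clear, and the other things are where they were.

```bash
python3 -c "
from station import *
print(finish_job())"
```

```text
the job is handed in; nothing more can be done
None
```

The slotted spacer is home against the rail and end stop, and the job is handed in at about 11.5 s with the gripper clear; in the last picture, the solid spacer and the other things in view had not moved.

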